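Draw the filter drawer out from under the hood with the pull hook

ROBOT

A 6-joint arm with a two-finger parallel gripper is mounted at the origin on a cart in front of the work surface, level with it; the furniture and walls round the work are solid. World frame = base frame: x ahead of the robot, y to its left, z up, the work surface at z = 0. Lengths are in m, angles in degrees, forces in N, time in s.
With the tool pointing down it reaches from about 0.4 to 0.825 m from the base axis. Payload 7 kg.
Tool frame: the origin (TCP) lies midway between the tips of the shut fingers; the grasp point (between the pads) lies 19 mm behind it; z points along the fingers, y is the line along which they close (so a half turn about z gives the same grasp; the last joint's range is limited). The gripper opens to 88 mm and grips with 3 to 60 N. Pads are 19 mm wide; open, the fingers measure 130 mm over their backs; the gripper's body (78 mm by 193 mm) begins 47 mm behind the grasp point.
Start: joints at [93.054, 20.546, 0.682, 0, -70.136, -16.507], TCP at [0.157, 0.656, 0.204] pointing down, gripper open.
Joint ranges: [-176.03, 176.03], [-82.01, 121.73], [-58.28, 71.71], [-173.87, 95.51], [-174.79, -0.11], [-173.66, 173.66]. Speed limits (degrees/s): [136.94, 136.94, 172.46, 180, 180, 180].

INTERFACE

Orientations are given as [roll, pitch, yaw] about the fixed x, y, z axes, in that order (R = Rz(yaw) Ry(pitch) Rx(roll)).
In Python, from plant import ctrl gives the robot as it stands.
- The arm moves only by the tool arm_command, never from a script. Its argument "steps" is a list of rows, each an object with "translation": the shift along the tool's x, y, z in mm, a list of three; "rotation": the turn, a rotation vector about the tool's x, y, z in units of 5 degrees (1.0 is 5 degrees), a list of three; "claw": the finger opening in mm, from 0 to 87.6. In form: [{"translation": [x, y, z], "rotation": [rx, ry, rz], "claw": claw}, ...]. A call has 1 to 5 rows; each row is the pose to reach, as a shift and turn from the pose commanded when the call began, along the tool's axes at that moment; what a row does not reach only later rows make up. A row lasts 1/10 s, in which the tool goes at most 50 mm and 8.59 degrees, less where a joint would pass 70% of its speed; a pose out of reach is approached as far as the arm can. A call with a gripper value outside its range is refused whole. The fingers move at their own pace and stop on an object; the grip force is fixed at half the most. Time passes only in rows, so rows that repeat a pose let the fingers close. It gives the time, the measured TCP pose, the force, the opening and the grip force at its end, in the units of the state.
- ctrl.get_obs(): the state, without advancing time (a new reading comes with each control period).
- ctrl.snapshot(name): name is "scene" or "top" or "wrist"; returns (picture, depth): 420x560x3 uint8, red, green, blue; 420x560 float32, m along the optical axis (not along the pixel's ray), 0 where there is no reading.
- ctrl.calibration(name): a dict with "vertical_fov" (degrees; the focal length in pixels is half the picture's height over the tangent of half this angle, whatever the lens; pixels are square), "cx", "cy" (the principal point, pixels), "k1" (the pictures are not rectified: a ray, as slopes to the right and down, at radius r is drawn at 1 + k1 r^2 times it, then the intrinsics apply), "rvec" (rotation vector, rad) and "tvec" (3), from world to camera coordinates, as OpenCV has them; the wrist camera has in their place "hand_eye" (4x4, takes a point from camera to tool coordinates, whose origin is the TCP and whose axes are the flange's). Camera axes: x right, y down, z forward; pixel columns grow to the right and rows downward; lengths in m; the calibration is good to about 2 mm. A picture is of the moment at which its call begins: read the wrist's pose just before it. calibration takes no time and is no camera call.
- ctrl.close_job(): hands the job in; it is judged then, once.
The state is a dict: "clock": time; "joint_pos": joint angles; "qvel": joint speeds; "tau": joint torques, N m; "tool_pos": TCP position; "orientation": TCP orientation; "force": force on the tool from outside, world axes, zero at the start; "moment": the same for the moment, N m; "opening": finger opening in m; "gripper_force": force on a finger pad.
Only numpy, scipy, OpenCV 4.12 (cv2) and the standard library are available. Lean on these libraries where they do the work, as an engineer would, in place of code of your own. Each camera call takes 0.05 s, during which the arm holds its last target. There are 200 camera calls.

TASK

The fume extractor's filter is due: take the pull hook, reach it in under the hood, feel for the steel eye hidden on the filter drawer, catch it and draw the drawer out until its front stands at least a centimetre proud of the hood's edge. Touch the extractor with the hook only, and lightly: the eye sits on a soft rubber bush that tears if it is bent well aside; leave the things around undisturbed. Then unhook and lay the hook flat on the bench, clear of the extractor.

Things in the scene. Friction and masses are not known exactly. Their poses are not given: they have to be found in the camera images.
- extractor: white bench fume extractor, fixed, 250 wide x 250 deep x 222 mm high. Origin: on the bench, below the middle of its hood's front edge; +x points into the extractor, +y to the left seen from the front, +z up. From the hood lip (x = 0, z 56 to 92 mm) the louvred front slopes back 51 deg from level to 184 mm high at x = 82 mm. Drawer and eye belong to it.
- hood_edge (a point): middle of the hood's lower front edge, 56 mm above the bench, axes as the extractor's. Below the hood is an open recess 56 mm high and 222 mm wide between two side cheeks; the filter drawer's front is its back wall.
- filter_drawer (a joint): how far the drawer is drawn out (m): 0 fully in, stop at 0.095, starts at 0 to 0.012. It slides along the extractor's -x, runs stiffly (about 2.2 N) and stays where it is left.
- drawer_front (a point): middle of the drawer's aluminium front (206 x 46 mm), 33 mm above the bench, axes as the extractor's; moves with the drawer; 62 mm behind the hood's edge when fully in
- eye_track (a point): moves with the drawer, 24.5 mm before its front, 33 mm above the bench. The drawbar eye, a steel ring, has its hole's centre level with this point but anywhere from 38 mm right to 38 mm left of it (extractor's y), clamped in a slot; hidden, no reading tells where. Ring upright, in the extractor's x-z plane (a pin enters along y); bar 6 mm thick, hole 20 mm, outside 33 mm.
- drawbar_eye (a joint): angle (rad) by which the eye is bent aside on its soft rubber bush, about an upright axis at the drawer's front: 0 straight, positive bent to the right (extractor's -y). The ring gives aside about 1 mm for 0.4 N and springs back; the bush tears beyond 0.3 either way (7 mm, 3 N at the ring). Along x it gives 1 mm for 1.5 N.
- hook_grip (a point): centre of the pull hook's black flat-sided handle, 92 long (x) x 22 wide (y) x 28 mm high (z), 14 mm above the bench as it lies. +x points from the handle along the rod. Weighs about 0.14 kg, near balance when held here.
- hook_tip (a point): centre of the tip's round end. A 6 mm steel rod runs from the handle along +x at the height of the handle's centre and, 110 mm ahead of that centre, is bent square to the side, level, toward +y (left seen along +x); this point is 110 mm ahead and 16 mm aside of the handle's centre and the steel ends 3 mm beyond it.
- hook: the whole pull hook; origin on its underside below the handle's centre, axes as hook_grip
- reel: solder reel 56 mm across, 37 mm high, standing on the bench; origin under its centre; bystander
- meter: multimeter 150 x 68 x 40 mm lying on its back; origin under its centre, x along its length; bystander
- tape: roll of clear tape 92 mm across, 19 mm high, lying flat; origin under its centre; bystander

How it is judged:
By the outcome, as a careful person would: the job done as asked, in the order asked, and still so for the second after the job is handed in, with the robot touching nothing.
It also fails if it takes over 61 s, if anything falls off the work surface, if the arm or the gripper's body presses on something with over 40 N, if the wrist force passes 120 N, or if a joint passes its speed limit or range.

## Working session

There is one attempt and no reset: what is moved stays moved. The work goes in short steps, Python scripts to look and compute and a tool call to move; the robot and the scene stay as the last step left them, time stands still between calls to the robot, and variables do not carry over. Pictures are saved under pics/ and viewed, at most 10 in all, crops included, and the job is handed in when it is done.

Besides the shell and the picture viewer there is one more tool, called in YAML: its name, and indented under it one key for each argument. arm_command: Moves the arm, as the interface text tells. Its arguments: {"type":"object","properties":{"steps":{"type":"array"}},"required":["steps"]}

```bash
mkdir -p pics; ls; python3 - <<'E'
from plant import ctrl
import cv2,numpy as np
o=ctrl.get_obs();print(o)
for n in ("scene","top"):
    im,d=ctrl.snapshot(n);cv2.imwrite(f"pics/{n}0.png",im[:,:,::-1]);np.save(f"pics/{n}0.npy",d)
    print(n,ctrl.calibration(n))
print(ctrl.calibration("wrist"))
E
```

```text
pics
{'clock': 0.0, 'joint_pos': array([ 9.30552030e+01,  2.05924852e+01,  6.34540522e-01, -1.90644853e-02,
       -7.01360441e+01, -1.65083393e+01]), 'qvel': array([-0.03893324,  0.05843119, -0.05580762,  0.03625318,  0.03210205,
       -0.01507826]), 'tau': array([ 1.87737322e-03, -5.82724893e+01,  2.93054867e+01,  6.99725121e+00,
        6.98770760e-03, -1.58933394e-04]), 'tool_pos': array([0.15693584, 0.65597025, 0.20342001]), 'orientation': array([ 1.79904793e+02, -9.52677728e-03, -1.34596210e+01]), 'force': array([-0.10636991,  0.3518719 ,  0.66895875]), 'moment': array([0.0270976 , 0.01895675, 0.03449571]), 'gripper_force': 0.0, 'opening': 0.08740278745730695}
scene {'vertical_fov': 46.765719765539075, 'cx': 284.9519298857252, 'cy': 209.30896582183107, 'k1': -0.13256172393945126, 'rvec': array([ 1.90350585, -0.79385095,  0.50263546]), 'tvec': array([-0.39419648,  0.22907844,  0.93782398])}
top {'vertical_fov': 46.23902604846328, 'cx': 272.22638239057613, 'cy': 209.46590605006304, 'k1': -0.06545470685099733, 'rvec': array([ 2.12007966, -2.15840139,  0.19822573]), 'tvec': array([-0.02344555,  0.53668648,  1.28787143])}
{'vertical_fov': 71.42880600197844, 'cx': 277.3024158617259, 'cy': 210.84446148946944, 'k1': -0.008962768353728456, 'hand_eye': array([[ 5.09580225e-05, -9.65519492e-01, -2.60330766e-01,
         6.91511063e-02],
       [ 9.99999500e-01, -2.10728343e-04,  9.77296397e-04,
        -7.23194998e-04],
       [-9.98457791e-04, -2.60330686e-01,  9.65518999e-01,
        -1.80573270e-01],
       [ 0.00000000e+00,  0.00000000e+00,  0.00000000e+00,
         1.00000000e+00]])}
```

View pics/scene0.png

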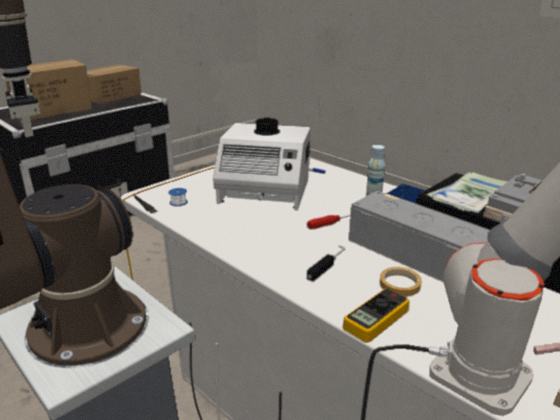

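View pics/top0.png

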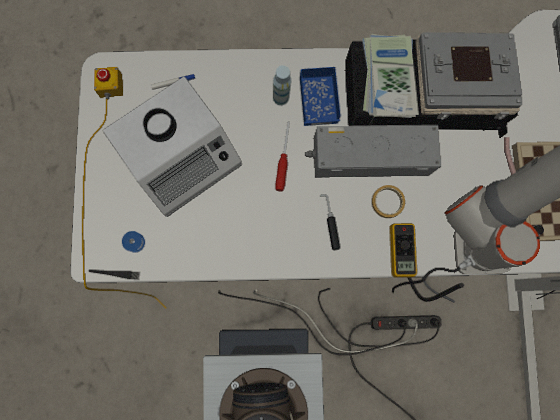

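The scene view shows the extractor at (262,165), hook handle at (321,266) with its tip near (343,249), reel (178,196), tape (400,281) and meter (377,313). In the top view the hook handle is at (334,233) with the rod up to (326,196) and bent left. The extractor front edge runs roughly from (168,214) to (241,162), and the reel is at (133,241).

```bash
cat > h.py <<'E'
import numpy as np,cv2
from plant import ctrl
from scipy.spatial.transform import Rotation as R
def cam(n,obs=None):
    c=ctrl.calibration(n);f=210/np.tan(np.radians(c["vertical_fov"]/2))
    K=np.array([[f,0,c["cx"]],[0,f,c["cy"]],[0,0,1]]);D=np.array([c["k1"],0,0,0,0.])
    if n=="wrist":
        T=np.eye(4);T[:3,:3]=R.from_euler("xyz",obs["orientation"],degrees=True).as_matrix();T[:3,3]=obs["tool_pos"]
        T=T@c["hand_eye"]
    else:
        E=np.eye(4);E[:3,:3]=cv2.Rodrigues(c["rvec"])[0];E[:3,3]=c["tvec"];T=np.linalg.inv(E)
    return K,D,T
def rays(cm,px):
    K,D,T=cm;u=cv2.undistortPoints(np.array(px,float).reshape(-1,1,2),K,D)[:,0]
    d=np.c_[u,np.ones(len(u))]@T[:3,:3].T
    return T[:3,3],d   # d has unit depth
def atz(cm,px,z):
    o,d=rays(cm,px);return o+d*((z-o[2])/d[:,2])[:,None]
def atd(cm,px,dep):
    o,d=rays(cm,px);return o+d*np.array([dep[int(round(v)),int(round(u))] for u,v in px])[:,None]
def tri(cm1,p1,cm2,p2):
    o1,d1=rays(cm1,[p1]);o2,d2=rays(cm2,[p2]);d1,d2=d1[0],d2[0]
    t=np.linalg.lstsq(np.c_[d1,-d2],o2-o1,rcond=None)[0]
    a,b=o1+t[0]*d1,o2+t[1]*d2;return (a+b)/2,np.linalg.norm(a-b)
def proj(cm,P):
    K,D,T=cm;E=np.linalg.inv(T)
    return cv2.projectPoints(np.array(P,float).reshape(-1,1,3),cv2.Rodrigues(E[:3,:3])[0],E[:3,3],K,D)[0][:,0]
E
python3 - <<'E'
from h import *
np.set_printoptions(precision=3,suppress=True)
t=cam("top");d=np.load("pics/top0.npy")
px=[(334,233),(329,210),(326,196),(321,195),(168,214),(241,162),(133,241),(388,201),(403,250),(186,80),(103,130)]
print(atd(t,px,d))
s=cam("scene")
print("handle tri",tri(t,(334,233),s,(321,266)),tri(t,(321,195),s,(343,249)))
im=cv2.imread("pics/top0.png")
a=cv2.resize(im[180:260,290:370],None,fx=5,fy=5,interpolation=cv2.INTER_CUBIC)
b=cv2.resize(im[140:240,150:250],None,fx=4,fy=4,interpolation=cv2.INTER_CUBIC)
c=cv2.imread("pics/scene0.png")
e=cv2.resize(c[180:215,205:315],None,fx=7,fy=5.7,interpolation=cv2.INTER_CUBIC)[:200,:800]
e=cv2.resize(e,(800,200))
cv2.imwrite("pics/c1.png",np.vstack([np.hstack([a,b]),e]))
E
```

```text
[[ 0.471 -0.201  0.027]
 [ 0.537 -0.191  0.015]
 [ 0.577 -0.185  0.014]
 [ 0.58  -0.17   0.018]
 [ 0.524  0.244  0.071]
 [ 0.659  0.049  0.088]
 [ 0.462  0.356 -0.004]
 [ 0.563 -0.362  0.001]
 [ 0.421 -0.388  0.03 ]
 [ 0.852  0.183  0.183]
 [ 0.722  0.39   0.183]]
handle tri (array([ 0.473, -0.203,  0.018]), np.float64(0.0008636203245356203)) (array([ 0.585, -0.175,  0.003]), np.float64(0.007036203604553222))
```

View pics/c1.png

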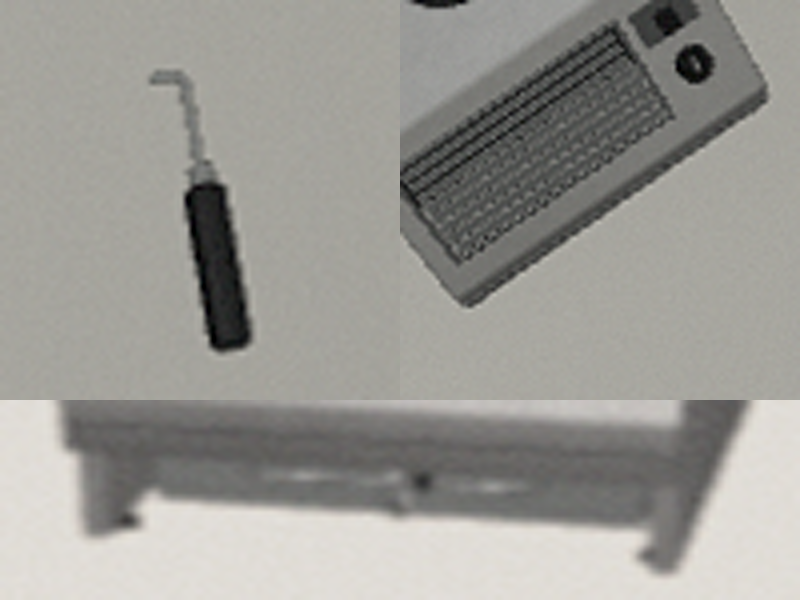

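The enlarged crop shows the hook handle centre at top px (333.6,233), bend (326.6,195.6) and tip end (320,195.6). The hood lip corners are at (166.3,215.8) and (241.8,163.8). Under the hood in the scene view there is a bright slot line with a dark spot at about (262.5,194), possibly the eye, and a grey bit below it at (260,198).

```bash
python3 - <<'E'
from h import *
np.set_printoptions(precision=4,suppress=True)
t=cam("top");d=np.load("pics/top0.npy")
v,u=np.mgrid[60:230,90:260];px=np.c_[u.ravel(),v.ravel()]
P=atd(t,px,d);m=(P[:,2]>.17)&(P[:,2]<.195)
r=cv2.minAreaRect((P[m,:2]*1000).astype(np.float32));print("roof",r,cv2.boxPoints(r))
l=atz(t,[(166.3,215.8),(241.8,163.8)],.074);print("lip",l,l.mean(0))
for yaw in (31,32,33,34,35):
    c,s=np.cos(np.radians(yaw)),np.sin(np.radians(yaw));Q=P[(P[:,2]>.05)&(P[:,2]<.2)]
    X=Q[:,0]*c+Q[:,1]*s;Y=-Q[:,0]*s+Q[:,1]*c
    z=Q[:,2];k=(z>.1)&(z<.17);xf=X[k]-(z[k]-.092)*82/92
    print(yaw,np.percentile(Y[z>.15],[.5,99.5]),np.median(xf),xf.std(),np.percentile(X,[.2,.5,1,99]))
s_=cam("scene");print("cam",s_[2][:3,3])
E
```

```text
roof ((717.9486083984375, 239.3914794921875), (188.11776733398438, 252.25344848632812), 35.18556213378906) [[568.3976 288.2744]
 [713.7527  82.1101]
 [867.4996 190.5086]
 [722.1445 396.6728]]
lip [[0.5191 0.2482 0.074 ]
 [0.6577 0.0471 0.074 ]] [0.5884 0.1477 0.074 ]
31 [-0.2916 -0.0402] 0.5831076525372473 0.006605998103486445 [0.5754 0.5768 0.5788 1.0226]
32 [-0.3036 -0.0537] 0.5802704656849764 0.005823385406758264 [0.574  0.5752 0.5768 1.0205]
33 [-0.3156 -0.0673] 0.5772630976710846 0.005232219925989588 [0.5725 0.5733 0.5743 1.0184]
34 [-0.3276 -0.0803] 0.5740768416747489 0.004903086533490041 [0.5703 0.571  0.5717 1.0158]
35 [-0.3398 -0.0928] 0.5704278611614519 0.004889642901207712 [0.5669 0.5674 0.5681 1.0128]
cam [-0.2548 -0.7992  0.6195]
```

```bash
cat >> h.py <<'E'
YAW=34.7;ORG=np.array([.5887,.1487,0])
RE=R.from_euler("z",YAW,degrees=True).as_matrix()
def e2w(p): return np.atleast_2d(p)@RE.T+ORG
def w2e(p): return (np.atleast_2d(p)-ORG)@RE
E
python3 - <<'E'
from h import *
np.set_printoptions(precision=4,suppress=True)
s=cam("scene")
for q in (0,.006,.012):
  o,d=rays(s,[(262.5,194),(260,198.4)]);oe=w2e(o)[0];de=d@RE
  for x in (.062-q,.0375-q):
    tt=(x-oe[0])/de[:,0];print(q,x,(oe+de*tt[:,None]).ravel())
print("lip corners",proj(s,e2w([[0,.125,.056],[0,-.125,.056],[0,.125,.092],[0,-.125,.092],[0,.12,0],[0,-.12,0],[.062,.103,.01],[.062,-.103,.01]])))
t=cam("top")
h=atz(t,[(333.6,233)],.027);b=atz(t,[(326.6,195.6),(320,195.6)],.014)
print(h,b, "yaw",np.degrees(np.arctan2(*(b[0]-h[0])[1::-1])))
E
```

```text
0 0.062 [ 0.062  -0.0095  0.0227  0.062  -0.0016  0.0075]
0 0.0375 [ 0.0375 -0.015   0.034   0.0375 -0.0073  0.0191]
0.006 0.056 [ 0.056  -0.0109  0.0254  0.056  -0.003   0.0104]
0.006 0.0315 [ 0.0315 -0.0164  0.0367  0.0315 -0.0086  0.0219]
0.012 0.05 [ 0.05   -0.0122  0.0282  0.05   -0.0044  0.0132]
0.012 0.0255 [ 0.0255 -0.0177  0.0395  0.0255 -0.01    0.0248]
lip corners [[212.4607 188.7163]
 [297.8033 195.1583]
 [211.7309 177.2112]
 [298.0179 183.365 ]
 [215.2099 206.2587]
 [295.7488 212.8408]
 [226.428  195.0566]
 [293.2984 200.2352]]
[[ 0.4713 -0.2     0.027 ]] [[ 0.5785 -0.1864  0.014 ]
 [ 0.5788 -0.1679  0.014 ]] yaw 7.2284787358169265
```

arm_command:
  steps:
    - {"translation": [25,38,0],"rotation": [0,0,0],"claw": 80}
    - {"translation": [50,76,0],"rotation": [0,0,0],"claw": 70}
    - {"translation": [75,114,0],"rotation": [0,0,0],"claw": 60}
    - {"translation": [100,152,0],"rotation": [0,0,0],"claw": 60}
    - {"translation": [125,190,0],"rotation": [0,0,0],"claw": 60}

```text
clock: 0.6
tool_pos: [0.2347, 0.4405, 0.204]
orientation: [180.0, 0.0, -13.4]
force: [0.6, -0.4, 0.9]
opening: 0.0607
gripper_force: 0.0
```

arm_command:
  steps:
    - {"translation": [25,38,0],"rotation": [0,0,0],"claw": 60}
    - {"translation": [50,76,0],"rotation": [0,0,0],"claw": 60}
    - {"translation": [75,114,0],"rotation": [0,0,0],"claw": 60}
    - {"translation": [100,152,0],"rotation": [0,0,0],"claw": 60}
    - {"translation": [125,190,0],"rotation": [0,0,0],"claw": 60}

```text
clock: 1.1
tool_pos: [0.3118, 0.2268, 0.2043]
orientation: [-180.0, 0.0, -13.4]
force: [1.2, 0.0, -0.0]
opening: 0.0598
gripper_force: 0.0
```

arm_command:
  steps:
    - {"translation": [25,38,0],"rotation": [0,0,0],"claw": 60}
    - {"translation": [50,76,0],"rotation": [0,0,0],"claw": 60}
    - {"translation": [75,114,0],"rotation": [0,0,0],"claw": 60}
    - {"translation": [100,152,0],"rotation": [0,0,0],"claw": 60}
    - {"translation": [125,190,0],"rotation": [0,0,0],"claw": 60}

```text
clock: 1.6
tool_pos: [0.3892, 0.013, 0.2046]
orientation: [-180.0, -0.0, -13.4]
force: [1.5, 1.2, -0.3]
opening: 0.0603
gripper_force: 0.0
```

arm_command:
  steps:
    - {"translation": [25,37,12],"rotation": [0,0,-0.8],"claw": 60}
    - {"translation": [51,75,24],"rotation": [0,0,-1.6],"claw": 60}
    - {"translation": [77,112,36],"rotation": [0,0,-2.5],"claw": 60}
    - {"translation": [103,150,48],"rotation": [0,0,-3.3],"claw": 60}
    - {"translation": [129,188,60],"rotation": [0,0,-4.14],"claw": 60}

```text
clock: 2.1
tool_pos: [0.471, -0.2001, 0.1437]
orientation: [-180.0, 0.0, 7.4]
force: [1.3, 1.7, 0.0]
opening: 0.0601
gripper_force: 0.0
```

```bash
python3 - <<'E'
from h import *
o=ctrl.get_obs();im,d=ctrl.snapshot("wrist");cv2.imwrite("pics/w1.png",im[:,:,::-1]);np.save("pics/w1.npy",d)
import pickle;pickle.dump(o,open("pics/w1.pkl","wb"));print(o["tool_pos"],o["orientation"],o["joint_pos"],o["force"])
E
```

```text
[ 0.47104872 -0.20010701  0.14367371] [-1.79992804e+02  3.59042531e-03  7.39419732e+00] [-1.01227654e+00  8.07091433e+00 -2.46362823e+01 -7.83620745e-03
 -5.72974076e+01  9.84107076e+01] [1.33173397 1.74213794 0.04385893]
```

View pics/w1.png

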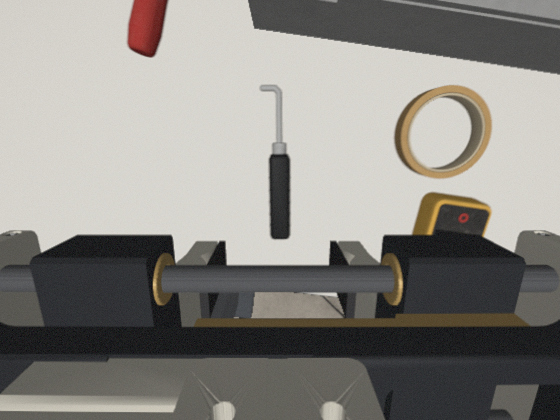

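The wrist view shows the hook handle from (279,154) to (281,238), its bend at (279,88) and the tip at (261,88). The tape and meter are to the right, clear of the fingers.

```bash
python3 - <<'E'
from h import *
import pickle
np.set_printoptions(precision=4,suppress=True)
o=pickle.load(open("pics/w1.pkl","rb"));w=cam("wrist",o);t=cam("top")
a=atz(w,[(279.5,155),(280.5,238)],[.028,.014][0]);b=atz(w,[(279,88),(261,88)],.014)
print(a,a.mean(0),b,np.degrees(np.arctan2(*(b[0]-a.mean(0))[1::-1])))
print(tri(t,(333.6,233),w,(280,193)),tri(t,(326.6,195.6),w,(279,88)))
d=np.load("pics/w1.npy");print(atd(w,[(280,193),(280,220),(279,170)],d))
E
```

```text
[[ 0.5181 -0.1955  0.028 ]
 [ 0.4309 -0.2081  0.028 ]] [ 0.4745 -0.2018  0.028 ] [[ 0.5818 -0.1867  0.014 ]
 [ 0.5795 -0.1691  0.014 ]] 7.994993091349153
(array([ 0.4744, -0.2027,  0.0027]), np.float64(0.0015331476800053915)) (array([ 0.5819, -0.1872,  0.0037]), np.float64(0.0029310570866154886))
[[ 0.4798 -0.2011  0.028 ]
 [ 0.4506 -0.205   0.0271]
 [ 0.5032 -0.197   0.0277]]
```

arm_command:
  steps:
    - {"translation": [2,2,40],"rotation": [0,0,-0.12],"claw": 50}
    - {"translation": [2,2,80],"rotation": [0,0,-0.12],"claw": 50}
    - {"translation": [2,2,115],"rotation": [0,0,-0.12],"claw": 50}
    - {"translation": [2,2,135],"rotation": [0,0,-0.12],"claw": 50}
    - {"translation": [2,2,140],"rotation": [0,0,-0.12],"claw": 50}

```text
clock: 2.65
tool_pos: [0.4709, -0.1996, 0.0018]
orientation: [-179.9, 0.3, 7.8]
force: [-0.9, 0.4, -0.3]
opening: 0.05
gripper_force: 0.0
```

arm_command:
  steps:
    - {"translation": [0,0,0],"rotation": [0,0,0],"claw": 30}
    - {"translation": [0,0,0],"rotation": [0,0,0],"claw": 15}
    - {"translation": [0,0,0],"rotation": [0,0,0],"claw": 15}
    - {"translation": [0,0,0],"rotation": [0,0,0],"claw": 15}
    - {"translation": [0,0,0],"rotation": [0,0,0],"claw": 15}

```text
clock: 3.15
tool_pos: [0.4741, -0.2, 0.0059]
orientation: [179.9, -0.1, 7.9]
force: [-2.8, -2.6, 14.4]
opening: 0.0172
gripper_force: 11.6
```

arm_command:
  steps:
    - {"translation": [0,0,0],"rotation": [0,0,0],"claw": 10}
    - {"translation": [0,0,0],"rotation": [0,0,0],"claw": 10}

```text
clock: 3.35
tool_pos: [0.4745, -0.2012, 0.0069]
orientation: [179.9, -0.1, 7.9]
force: [-4.1, -7.0, 19.1]
opening: 0.0106
gripper_force: 14.3
```

```bash
python3 - <<'E'
from h import *
o=ctrl.get_obs();im,d=ctrl.snapshot("wrist");cv2.imwrite("pics/w2.png",im[:,:,::-1]);np.save("pics/w2.npy",d)
print(o)
E
```

```text
{'clock': 3.35, 'joint_pos': array([ -1.02129075,  18.25631892, -33.35975214,   0.20020657,
       -38.22466047,  98.80125911]), 'qvel': array([-0.10738186, -0.17874077, -0.0775746 ,  0.06962404, -0.07149129,
       -0.00206178]), 'tau': array([  4.68349636, -36.68207645,  17.06878066,   1.09606873,
         1.70435473,   0.03784335]), 'tool_pos': array([ 0.47445369, -0.20115276,  0.0068948 ]), 'orientation': array([ 1.79852806e+02, -1.38203490e-01,  7.93725418e+00]), 'force': array([-4.12494464, -7.00045264, 19.05233607]), 'moment': array([-2.95243349,  1.60765926, -0.08818679]), 'gripper_force': 14.34252065140754, 'opening': 0.010592293130924212}
```

View pics/w2.png

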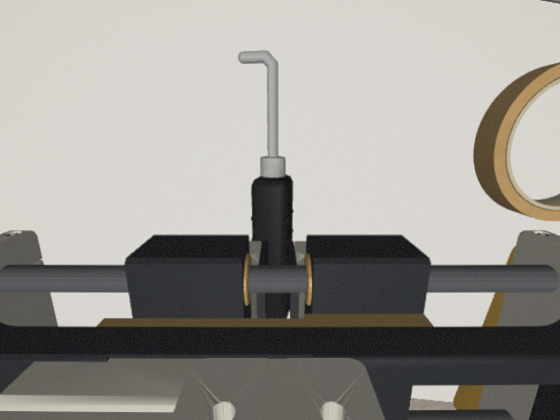

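The view shows the handle (253–293 at row 200) between the fingers, with their inner edges at columns 262 and 290. The opening reads less than the handle's width, so I'll check the depth.

```bash
python3 - <<'E'
from h import *
np.set_printoptions(precision=4,suppress=True)
o=ctrl.get_obs();w=cam("wrist",o);d=np.load("pics/w2.npy")
T=np.linalg.inv(np.block([[R.from_euler("xyz",o["orientation"],degrees=True).as_matrix(),o["tool_pos"][:,None]],[np.zeros((1,3)),1]]))
for p in [(272,195),(257,195),(289,195),(272,225),(272,250),(276,300),(256,250),(296,250),(256,300),(297,300),(272,100),(250,58),(272,58),(230,200),(320,200)]:
    P=atd(w,[p],d)[0];print(p,P,(T@np.r_[P,1])[:3])
E
```

```text
(272, 195) [ 0.5094 -0.1925  0.0298] [ 0.0359 -0.0037 -0.0227]
(257, 195) [ 0.508  -0.1843  0.0283] [ 0.0356 -0.0121 -0.0212]
(289, 195) [ 0.51   -0.2021  0.0262] [ 0.0351  0.0058 -0.0191]
(272, 225) [ 0.4923 -0.1948  0.03  ] [ 0.0186 -0.0038 -0.023 ]
(272, 250) [ 0.4772 -0.1969  0.03  ] [ 0.0034 -0.0039 -0.023 ]
(276, 300) [ 0.4453 -0.2036  0.0302] [-0.0292 -0.0016 -0.0233]
(256, 250) [ 0.4836 -0.188   0.0481] [ 0.011  -0.0117 -0.0412]
(296, 250) [ 0.4867 -0.2082  0.0488] [ 0.0112  0.0087 -0.0417]
(256, 300) [ 0.4731 -0.1912  0.0771] [ 0.0002 -0.0099 -0.0702]
(297, 300) [ 0.4743 -0.2089  0.0751] [-0.0011  0.0077 -0.0681]
(272, 100) [ 0.5594 -0.1856  0.0185] [ 0.0864 -0.0037 -0.0113]
(250, 58) [ 0.5789 -0.1712  0.0167] [ 0.1076 -0.0153 -0.0095]
(272, 58) [ 0.5803 -0.1828  0.0179] [ 0.1074 -0.0036 -0.0106]
(230, 200) [ 0.4963 -0.1661  0.0009] [ 0.0264 -0.0318  0.0061]
(320, 200) [ 0.5043 -0.2246  0.0006] [0.0263 0.0273 0.0066]
```

arm_command:
  steps:
    - {"translation": [0,0,-2],"rotation": [0,0,0],"claw": 8}
    - {"translation": [0,0,-5],"rotation": [0,0,0],"claw": 5}
    - {"translation": [0,0,-8],"rotation": [0,0,0],"claw": 5}
    - {"translation": [0,0,-8],"rotation": [0,0,0],"claw": 5}
    - {"translation": [0,0,-8],"rotation": [0,0,0],"claw": 5}

```text
clock: 3.9
tool_pos: [0.4731, -0.1996, 0.0123]
orientation: [-180.0, 0.0, 7.9]
force: [0.3, 0.2, -1.0]
opening: 0.0051
gripper_force: 0.0
```

```bash
python3 - <<'E'
from h import *
np.set_printoptions(precision=4,suppress=True)
o=ctrl.get_obs();im,d=ctrl.snapshot("wrist");cv2.imwrite("pics/w3.png",im[:,:,::-1]);np.save("pics/w3.npy",d)
print(o["tool_pos"],o["orientation"],o["force"],o["moment"],o["opening"],o["gripper_force"])
im2,_=ctrl.snapshot("scene");
a=cv2.resize(im2[215:305,285:375,::-1],(400,400),interpolation=cv2.INTER_CUBIC)
cv2.imwrite("pics/c3.png",np.hstack([cv2.resize(im[:,140:420,::-1],(270,405))[:400],a]))
E
```

```text
[ 0.4731 -0.1996  0.0123] [-179.9942    0.0003    7.8518] [ 0.3274  0.2419 -0.996 ] [-0.0169 -0.0204  0.0404] 0.005080499225409818 0.0
```

View pics/c3.png

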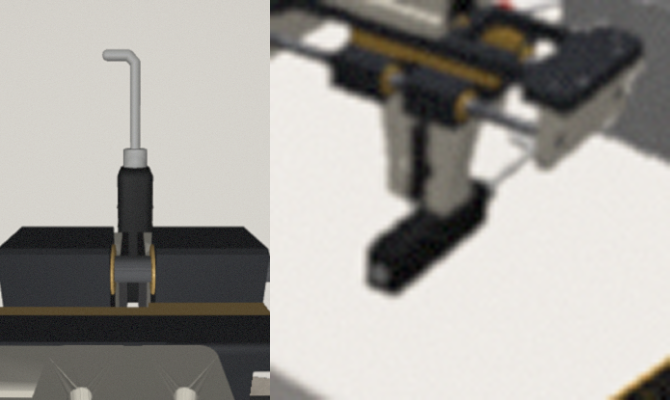

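The crop shows the hook lying with the shut fingers over or behind its handle, so it isn't held. I'll check where it lies relative to the TCP.

```bash
python3 - <<'E'
from h import *
np.set_printoptions(precision=4,suppress=True)
o=ctrl.get_obs();w=cam("wrist",o);d=np.load("pics/w3.npy");s=cam("scene")
for p in [(280,190),(268,190),(292,190),(280,215),(280,235),(280,100),(278,56),(252,56),(262,250),(298,250),(230,200),(276,300)]:
    print(p,atd(w,[p],d)[0])
q=proj(s,[o["tool_pos"],o["tool_pos"]+[0,0,.05],[.473,-.2016,.028]]);print(q,(q-[285,215])*400/90+[270,0])
im,ds=ctrl.snapshot("scene")
for c in [(405,190),(400,150),(450,195),(450,160),(430,235),(400,260)]:
    p=((c[0]-270)*90/400+285,c[1]*90/400+215);print(c,atd(s,[p],ds)[0])
E
```

```text
(280, 190) [ 0.5101 -0.1952  0.0284]
(268, 190) [ 0.5088 -0.1884  0.0264]
(292, 190) [ 0.511  -0.2021  0.0279]
(280, 215) [ 0.4954 -0.1973  0.0282]
(280, 235) [ 0.4827 -0.1991  0.0273]
(280, 100) [ 0.5592 -0.1884  0.0169]
(278, 56) [ 0.5816 -0.1842  0.0166]
(252, 56) [ 0.5795 -0.1702  0.0172]
(262, 250) [ 0.4825 -0.1895  0.0529]
(298, 250) [ 0.5078 -0.2004  0.109 ]
(230, 200) [ 0.4933 -0.1637  0.0002]
(276, 300) [ 0.4391 -0.2026  0.0279]
[[319.7705 267.692 ]
 [320.6247 248.9203]
 [320.7221 262.1506]] [[424.5355 234.1866]
 [428.3321 150.7567]
 [428.765  209.5582]]
(405, 190) [ 0.4599 -0.1962  0.0431]
(400, 150) [ 0.4608 -0.1912  0.0642]
(450, 195) [ 0.4717 -0.216   0.0436]
(450, 160) [ 0.4649 -0.2204  0.0689]
(430, 235) [ 0.462  -0.2122  0.0224]
(400, 260) [ 0.4333 -0.2173  0.0232]
```

arm_command:
  steps:
    - {"translation": [0,1,-3],"rotation": [0,0,0],"claw": 50}
    - {"translation": [0,1,-3],"rotation": [0,0,0],"claw": 50}
    - {"translation": [0,1,0],"rotation": [0,0,0],"claw": 50}
    - {"translation": [0,1,8],"rotation": [0,0,0],"claw": 50}
    - {"translation": [0,1,12],"rotation": [0,0,0],"claw": 50}

```text
clock: 4.55
tool_pos: [0.4727, -0.2006, -0.0006]
orientation: [-180.0, 0.1, 7.8]
force: [-0.8, -0.5, -1.3]
opening: 0.0392
gripper_force: 0.0
```

arm_command:
  steps:
    - {"translation": [0,0,2],"rotation": [0,0,0],"claw": 50}
    - {"translation": [0,0,4],"rotation": [0,0,0],"claw": 50}
    - {"translation": [0,0,5],"rotation": [0,0,0],"claw": 50}

```text
clock: 4.85
tool_pos: [0.4732, -0.2007, -0.0049]
orientation: [-180.0, 0.0, 7.8]
force: [-0.7, -0.1, 0.5]
opening: 0.0499
gripper_force: 0.0
```

arm_command:
  steps:
    - {"translation": [0,0,2],"rotation": [0,0,0],"claw": 50}
    - {"translation": [0,0,4],"rotation": [0,0,0],"claw": 50}
    - {"translation": [0,0,6],"rotation": [0,0,0],"claw": 50}
    - {"translation": [0,0,6],"rotation": [0,0,0],"claw": 50}

```text
clock: 5.25
tool_pos: [0.4731, -0.2007, -0.0109]
orientation: [-180.0, 0.0, 7.8]
force: [-0.4, -0.5, 0.3]
opening: 0.05
gripper_force: 0.0
```

arm_command:
  steps:
    - {"translation": [0,0,2],"rotation": [0,0,0],"claw": 50}
    - {"translation": [0,0,4],"rotation": [0,0,0],"claw": 50}
    - {"translation": [0,0,4],"rotation": [0,0,0],"claw": 30}
    - {"translation": [0,0,4],"rotation": [0,0,0],"claw": 15}
    - {"translation": [0,0,4],"rotation": [0,0,0],"claw": 15}

```text
clock: 5.75
tool_pos: [0.4733, -0.2007, -0.0146]
orientation: [180.0, -0.0, 7.8]
force: [0.1, -0.1, -0.3]
opening: 0.0316
gripper_force: 0.0
```

arm_command:
  steps:
    - {"translation": [0,0,0],"rotation": [0,0,0],"claw": 10}
    - {"translation": [0,0,0],"rotation": [0,0,0],"claw": 10}
    - {"translation": [0,0,0],"rotation": [0,0,0],"claw": 10}

```text
clock: 6.05
tool_pos: [0.4733, -0.2007, -0.0146]
orientation: [180.0, -0.0, 7.8]
force: [-0.1, -0.7, 0.6]
opening: 0.0221
gripper_force: 30.0
```

arm_command:
  steps:
    - {"translation": [0,0,-10],"rotation": [0,0,0],"claw": 10}
    - {"translation": [0,0,-30],"rotation": [0,0,0],"claw": 10}
    - {"translation": [0,0,-50],"rotation": [0,0,0],"claw": 10}
    - {"translation": [0,0,-60],"rotation": [0,0,0],"claw": 10}
    - {"translation": [0,0,-60],"rotation": [0,0,0],"claw": 10}

```text
clock: 6.55
tool_pos: [0.4744, -0.2008, 0.0471]
orientation: [180.0, -0.2, 7.9]
force: [0.1, 0.7, -2.1]
opening: 0.0218
gripper_force: 30.0
```

```bash
cat >> h.py <<'E'
def go(target,yaw):   # target TCP world (m); prints tool-axis shift mm and rotation units
    o=ctrl.get_obs();R0=R.from_euler("xyz",o["orientation"],degrees=True)
    R1=R.from_euler("xyz",[180,0,yaw],degrees=True)
    print("at",o["tool_pos"].round(4),o["orientation"].round(1),"go",(R0.inv().apply(np.array(target)-o["tool_pos"])*1000).round(1),((R0.inv()*R1).as_rotvec(degrees=True)/5).round(2))
E
python3 - <<'E'
from h import *
np.set_printoptions(precision=4,suppress=True)
o=ctrl.get_obs();im,d=ctrl.snapshot("wrist");cv2.imwrite("pics/w4.png",im[:,:,::-1]);np.save("pics/w4.npy",d)
print(o["force"],o["moment"],o["opening"],o["gripper_force"])
t=e2w([-.13,-.062,0])[0];t[2]=.0454;go(t,YAW);print(t)
cv2.imwrite("pics/c4.png",cv2.resize(im[20:240,200:360,::-1],None,fx=2.5,fy=2.5))
E
```

```text
[ 0.0797  0.7127 -2.0612] [-0.0485 -0.0354 -0.0339] 0.021796544167551345 29.99952882528305
at [ 0.4736 -0.2007  0.0459] [180.   -0.1   7.8] go [  73.8 -216.3    0.6] [ 0.01 -0.02 -5.37]
[0.5171 0.0237 0.0454]
```

View pics/c4.png

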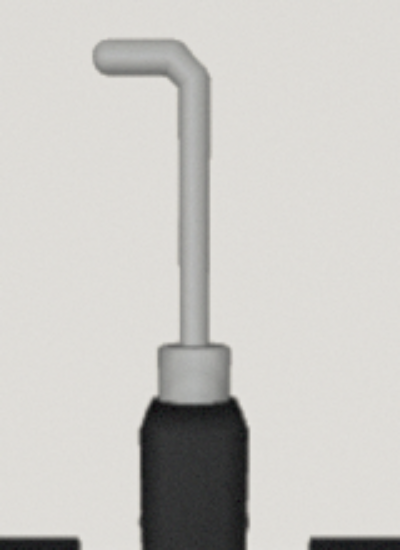

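The hook is firmly held and straight. In the full wrist image its tip centre is at (243.5,42.8), the bend axis at (277.2,42.8) and the rod base at (277.5,156).

arm_command:
  steps:
    - {"translation": [15,-43,0],"rotation": [0,0,-1.1],"claw": 10}
    - {"translation": [30,-86,0],"rotation": [0,0,-2.2],"claw": 10}
    - {"translation": [45,-130,0],"rotation": [0,0,-3.3],"claw": 10}
    - {"translation": [60,-173,0],"rotation": [0,0,-4.4],"claw": 10}
    - {"translation": [74,-216,0],"rotation": [0,0,-5.4],"claw": 10}

```text
clock: 7.1
tool_pos: [0.5165, 0.025, 0.0443]
orientation: [-180.0, 0.1, 35.1]
force: [1.6, -0.9, -1.8]
opening: 0.0218
gripper_force: 30.0
```

```bash
python3 - <<'E'
from h import *
np.set_printoptions(precision=4,suppress=True)
z={"tool_pos":np.zeros(3),"orientation":np.zeros(3)};w=cam("wrist",z);print("tool frame tip,bend,rodbase",atz(w,[(243.5,42.8),(277.2,42.8),(277.5,156)],-.0286))
t=e2w([-.13,-.062,0])[0];t[2]=.0044;go(t,YAW)
im,d=ctrl.snapshot("wrist");o=ctrl.get_obs();print(o["tool_pos"],o["orientation"],o["force"])
cv2.imwrite("pics/w5.png",im[:,:,::-1]);np.save("pics/w5.npy",d)
im,d=ctrl.snapshot("scene");cv2.imwrite("pics/s5.png",im[:,:,::-1])
a=cv2.imread("pics/w5.png");b=cv2.resize(im[160:260,190:330,::-1],(560,400),interpolation=cv2.INTER_CUBIC)
cv2.imwrite("pics/c5.png",np.hstack([cv2.resize(a,(400,300)),cv2.resize(b,(400,300))]))
E
```

```text
tool frame tip,bend,rodbase [[ 0.1103 -0.0167 -0.0286]
 [ 0.1103 -0.001  -0.0286]
 [ 0.058  -0.0008 -0.0286]]
at [0.5165 0.025  0.0443] [-180.     0.1   35.1] go [-0.1  1.4 39.9] [-0.    0.02  0.07]
[0.5191 0.03   0.0448] [179.9783  -0.0893  35.5241] [ 2.1974  5.5074 -1.2507]
```

View pics/c5.png

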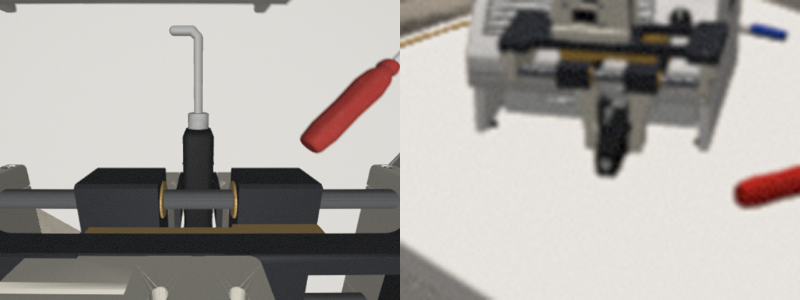

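The wrist view shows the hook ahead and the hood's lower edge along the top of the picture, with the screwdriver clear on the right. The arm was still settling, so I'll settle it and measure the hood edge from a still view.

arm_command:
  steps:
    - {"translation": [0,1,0],"rotation": [0,0,0],"claw": 10}
    - {"translation": [0,1,0],"rotation": [0,0,0],"claw": 10}
    - {"translation": [0,1,0],"rotation": [0,0,0],"claw": 10}

```text
clock: 7.5
tool_pos: [0.517, 0.0213, 0.0449]
orientation: [-180.0, 0.1, 34.7]
force: [-0.6, 0.2, -0.9]
opening: 0.0217
gripper_force: 30.0
```

```bash
python3 - <<'E'
from h import *
np.set_printoptions(precision=4,suppress=True)
o=ctrl.get_obs();im,d=ctrl.snapshot("wrist");print(o["tool_pos"],o["orientation"],o["force"],o["joint_pos"])
cv2.imwrite("pics/w6.png",im[:,:,::-1]);np.save("pics/w6.npy",d);w=cam("wrist",o)
g=im.mean(2)
for c in range(0,560,40): print(c,g[:24:2,c].astype(int),d[0:24:6,c])
v,u=np.mgrid[0:40,0:560];px=np.c_[u.ravel(),v.ravel()];P=atd(w,px,d);E=w2e(P)
k=(P[:,2]>.05)&(P[:,2]<.1);print(k.sum());
if k.sum():
    print(np.polyfit(E[k,1],E[k,0],1),np.percentile(E[k],[1,25,50,75,99],axis=0))
E
```

```text
[0.517  0.0213 0.0449] [-179.9832    0.06     34.7335] [-0.6003  0.236  -0.8573] [ 24.114   15.3582 -30.6906  -0.0079 -44.0132 100.6251]
0 [ 91  91  90  98  99 101 100 105 216 216 216 216] [0.1419 0.1819 0.1856 0.1981]
40 [ 91  89 125 218 215 216 217 216 216 215 218 217] [0.141  0.1948 0.1973 0.1985]
80 [ 90  92 149 219 217 218 217 217 217 217 216 216] [0.1426 0.1956 0.1958 0.198 ]
120 [ 92  90 172 218 216 216 218 217 216 219 217 218] [0.142  0.1952 0.1966 0.1981]
160 [ 95  91 186 217 219 217 216 219 217 218 217 219] [0.1417 0.1945 0.198  0.197 ]
200 [ 94  96 197 219 218 219 219 217 218 220 219 219] [0.1436 0.197  0.1975 0.1973]
240 [ 97  91 200 218 219 216 219 217 218 219 218 218] [0.1425 0.1966 0.1975 0.1978]
280 [ 99  93 203 218 216 219 218 219 218 218 218 219] [0.1433 0.1949 0.1965 0.1981]
320 [ 97  94 197 218 217 217 217 216 217 219 218 218] [0.1433 0.1963 0.1958 0.1976]
360 [101  95  99 104 105 107 100 103 150 218 218 219] [0.1418 0.1791 0.1878 0.1988]
400 [219 219 217 218 217 218 217 218 217 219 218 219] [0.1949 0.1971 0.1973 0.1984]
440 [216 219 218 216 217 218 217 218 216 216 218 218] [0.1932 0.1946 0.1959 0.1973]
480 [218 216 216 216 217 215 216 217 216 218 219 217] [0.1947 0.1951 0.1963 0.1969]
520 [215 217 217 216 215 217 217 217 217 217 216 217] [0.1939 0.1965 0.197  0.1979]
1932
[0.0147 0.0002] [[-0.0204 -0.1202  0.0552]
 [ 0.0011 -0.0642  0.0573]
 [ 0.0013 -0.0212  0.0587]
 [ 0.0016  0.0288  0.0602]
 [ 0.002   0.0736  0.0768]]
```

arm_command:
  steps:
    - {"translation": [0,0,10],"rotation": [0,0,0],"claw": 10}
    - {"translation": [0,-1,20],"rotation": [0,0,0],"claw": 10}
    - {"translation": [0,-1,30],"rotation": [0,0,0],"claw": 10}
    - {"translation": [0,-1,40],"rotation": [0,0,0],"claw": 10}
    - {"translation": [0,-1,40],"rotation": [0,0,0],"claw": 10}

```text
clock: 8.05
tool_pos: [0.5158, 0.0228, 0.0035]
orientation: [-180.0, 0.2, 34.8]
force: [0.3, -0.1, -1.2]
opening: 0.0215
gripper_force: 30.0
```

```bash
python3 - <<'E'
from h import *
np.set_printoptions(precision=4,suppress=True)
z={"tool_pos":np.zeros(3),"orientation":np.zeros(3)};w=cam("wrist",z);d=np.load("pics/w6.npy")
v,u=np.mgrid[225:420:3,0:560:3];px=np.c_[u.ravel(),v.ravel()];P=atd(w,px,d);k=d[px[:,1],px[:,0]]>.01
for a in range(-180,0,20):
    m=k&(P[:,2]>a/1e3)&(P[:,2]<=(a+20)/1e3);
    if m.sum(): print(a,m.sum(),P[m].max(0),P[m].min(0))
o=ctrl.get_obs();print(w2e(o["tool_pos"]),w2e(o["tool_pos"]+R.from_euler("xyz",o["orientation"],degrees=True).apply([.1103,-.0167,-.0286])),o["orientation"],o["force"])
im,_=ctrl.snapshot("wrist");cv2.imwrite("pics/w7.png",im[:,:,::-1])
for i in range(3): ctrl.snapshot("top");print(ctrl.get_obs()["force"])
E
```

```text
-160 308 [ 0.0268  0.0159 -0.14  ] [ 0.0209 -0.0505 -0.1416]
-140 4434 [ 0.0273  0.0671 -0.1201] [-0.0018 -0.0671 -0.14  ]
-120 3866 [ 0.0395  0.0813 -0.1   ] [-0.0254 -0.0829 -0.118 ]
-100 770 [ 0.0394  0.0865 -0.0802] [-0.0361 -0.0882 -0.1   ]
-80 74 [ 0.0085  0.0141 -0.0672] [-0.0088 -0.0157 -0.0798]
-60 355 [ 0.0255  0.0211 -0.04  ] [-0.0269 -0.0229 -0.0582]
-40 81 [ 0.0245  0.023  -0.0228] [-0.0287 -0.0247 -0.04  ]
[[-0.1316 -0.062   0.0035]] [[-0.0213 -0.045   0.0317]] [-179.9536    0.1836   34.8288] [ 0.2773 -0.0731 -1.1602]
[ 0.1305 -0.2629 -1.6712]
[-0.1693 -0.4823 -1.4409]
[-0.0409  0.2093 -0.8291]
```

arm_command:
  steps:
    - {"translation": [18,0,0],"rotation": [0,0,0],"claw": 10}
    - {"translation": [36,0,0],"rotation": [0,0,0],"claw": 10}
    - {"translation": [50,0,0],"rotation": [0,0,0],"claw": 10}
    - {"translation": [60,0,0],"rotation": [0,0,0],"claw": 10}
    - {"translation": [65,0,0],"rotation": [0,0,0],"claw": 10}

```text
clock: 8.75
tool_pos: [0.5711, 0.061, 0.0054]
orientation: [180.0, -0.0, 34.9]
force: [-0.3, -0.3, -1.4]
opening: 0.0221
gripper_force: 30.0
```

arm_command:
  steps:
    - {"translation": [1,0,0],"rotation": [0,0,0],"claw": 10}
    - {"translation": [2,0,0],"rotation": [0,0,0],"claw": 10}
    - {"translation": [2,0,0],"rotation": [0,0,0],"claw": 10}
    - {"translation": [2,0,0],"rotation": [0,0,0],"claw": 10}

```text
clock: 9.15
tool_pos: [0.5717, 0.0614, 0.0054]
orientation: [-180.0, 0.0, 34.8]
force: [0.2, -0.7, -1.3]
opening: 0.0218
gripper_force: 30.0
```

```bash
cat >> h.py <<'E'
def st(n=1):
    F=[]
    for i in range(n):
        o=ctrl.get_obs();F.append(RE.T@o["force"])
        if i<n-1: ctrl.snapshot("top")
    Rm=R.from_euler("xyz",o["orientation"],degrees=True)
    print("clock",o["clock"],"tip_e mm",(w2e(o["tool_pos"]+Rm.apply([.1103,-.0167,-.0286]))[0]*1000).round(1),"yaw",o["orientation"].round(2),"F_e",np.mean(F,0).round(2),"open",round(o["opening"]*1000,1),round(o["gripper_force"],1))
E
python3 -c "
from h import *
st(4)"
```

```text
clock 9.3 tip_e mm [ 46.8 -45.2  34.1] yaw [-180.     -0.     34.84] F_e [ 0.26 -0.14 -1.27] open 21.9 30.0
```

arm_command:
  steps:
    - {"translation": [1.5,0,0],"rotation": [0,0,0],"claw": 10}
    - {"translation": [3,0,0],"rotation": [0,0,0],"claw": 10}
    - {"translation": [3,0,0],"rotation": [0,0,0],"claw": 10}

```text
clock: 9.6
tool_pos: [0.5748, 0.0635, 0.0054]
orientation: [180.0, -0.0, 34.9]
force: [0.1, 0.8, -1.3]
opening: 0.0215
gripper_force: 30.0
```

arm_command:
  steps:
    - {"translation": [1,0,0],"rotation": [0,0,0],"claw": 10}
    - {"translation": [2,0,0],"rotation": [0,0,0],"claw": 10}
    - {"translation": [2,0,0],"rotation": [0,0,0],"claw": 10}

```text
clock: 9.9
tool_pos: [0.5763, 0.0646, 0.0054]
orientation: [180.0, -0.0, 34.9]
force: [0.0, -0.5, -1.5]
opening: 0.0215
gripper_force: 30.0
```

```bash
python3 -c "
from h import *
st(3)"
```

```text
clock 10.0 tip_e mm [ 52.  -45.1  33.9] yaw [-180.      0.     34.85] F_e [ 0.11 -0.06 -1.77] open 21.7 30.0
```

arm_command:
  steps:
    - {"translation": [1,0,0],"rotation": [0,0,0],"claw": 10}
    - {"translation": [2,0,0],"rotation": [0,0,0],"claw": 10}
    - {"translation": [2,0,0],"rotation": [0,0,0],"claw": 10}

```text
clock: 10.3
tool_pos: [0.5774, 0.0654, 0.0052]
orientation: [-180.0, 0.1, 34.8]
force: [-1.7, -1.4, -1.0]
opening: 0.0219
gripper_force: 30.0
```

arm_command:
  steps:
    - {"translation": [1,0,0],"rotation": [0,0,0],"claw": 10}
    - {"translation": [2,0,0],"rotation": [0,0,0],"claw": 10}
    - {"translation": [2,0,0],"rotation": [0,0,0],"claw": 10}

```text
clock: 10.6
tool_pos: [0.5794, 0.0667, 0.0053]
orientation: [-180.0, 0.0, 34.8]
force: [-1.3, -1.7, -0.7]
opening: 0.0216
gripper_force: 30.0
```

```bash
python3 -c "
from h import *
st(3)"
```

```text
clock 10.7 tip_e mm [ 55.9 -45.1  33.9] yaw [-1.800e+02  1.000e-02  3.484e+01] F_e [-1.72 -0.22 -1.18] open 21.6 30.0
```

arm_command:
  steps:
    - {"translation": [-5,0,0],"rotation": [0,0,0],"claw": 10}
    - {"translation": [-12,0,0],"rotation": [0,0,0],"claw": 10}
    - {"translation": [-18,0,0.5],"rotation": [0,0,0],"claw": 10}
    - {"translation": [-21.5,0,1],"rotation": [0,0,0],"claw": 10}
    - {"translation": [-21.5,0,1],"rotation": [0,0,0],"claw": 10}

```text
clock: 11.2
tool_pos: [0.5613, 0.0542, 0.0045]
orientation: [-180.0, 0.0, 34.8]
force: [0.0, 0.2, -1.4]
opening: 0.0217
gripper_force: 30.0
```

arm_command:
  steps:
    - {"translation": [0,-1,0],"rotation": [0,0,0],"claw": 10}
    - {"translation": [0,-2,0],"rotation": [0,0,0],"claw": 10}
    - {"translation": [0,-3,0],"rotation": [0,0,0],"claw": 10}
    - {"translation": [0,-3,0],"rotation": [0,0,0],"claw": 10}

```text
clock: 11.6
tool_pos: [0.5601, 0.0572, 0.0044]
orientation: [180.0, -0.0, 34.9]
force: [-0.3, -0.2, -0.5]
opening: 0.0219
gripper_force: 30.0
```

```bash
python3 -c "
from h import *
st(3)"
```

```text
clock 11.7 tip_e mm [ 34.6 -42.1  32.9] yaw [180.    -0.    34.86] F_e [-0.18 -0.05 -1.11] open 22.0 30.0
```

arm_command:
  steps:
    - {"translation": [0,-1,0],"rotation": [0,0,0],"claw": 10}
    - {"translation": [0,-2,0],"rotation": [0,0,0],"claw": 10}
    - {"translation": [0,-4,0],"rotation": [0,0,0],"claw": 10}
    - {"translation": [0,-4,0],"rotation": [0,0,0],"claw": 10}

```text
clock: 12.1
tool_pos: [0.5577, 0.0604, 0.0044]
orientation: [-180.0, -0.0, 34.9]
force: [0.3, -0.5, -0.7]
opening: 0.0216
gripper_force: 30.0
```

```bash
python3 -c "
from h import *
st(3)"
```

```text
clock 12.2 tip_e mm [ 34.5 -38.   33. ] yaw [-180.      0.     34.86] F_e [ 0.09 -0.03 -1.03] open 21.8 30.0
```

arm_command:
  steps:
    - {"translation": [0,-1,0],"rotation": [0,0,0],"claw": 10}
    - {"translation": [0,-2,0],"rotation": [0,0,0],"claw": 10}
    - {"translation": [0,-3,0],"rotation": [0,0,0],"claw": 10}
    - {"translation": [0,-3,0],"rotation": [0,0,0],"claw": 10}

```text
clock: 12.6
tool_pos: [0.556, 0.0628, 0.0044]
orientation: [-180.0, 0.0, 34.9]
force: [1.2, -0.0, -0.7]
opening: 0.0221
gripper_force: 30.0
```

```bash
python3 -c "
from h import *
st(3)"
```

```text
clock 12.7 tip_e mm [ 34.5 -35.1  33. ] yaw [180.    -0.    34.85] F_e [ 0.57 -0.13 -1.03] open 21.9 30.0
```

arm_command:
  steps:
    - {"translation": [0,-1,0],"rotation": [0,0,0],"claw": 10}
    - {"translation": [0,-2,0],"rotation": [0,0,0],"claw": 10}
    - {"translation": [0,-4,0],"rotation": [0,0,0],"claw": 10}
    - {"translation": [0,-5,0],"rotation": [0,0,0],"claw": 10}
    - {"translation": [0,-5,0],"rotation": [0,0,0],"claw": 10}

```text
clock: 13.2
tool_pos: [0.5531, 0.0669, 0.0044]
orientation: [180.0, 0.0, 34.9]
force: [-1.0, -0.2, -0.8]
opening: 0.0219
gripper_force: 30.0
```

```bash
python3 -c "
from h import *
st(4)"
```

```text
clock 13.35 tip_e mm [ 34.5 -30.1  33. ] yaw [ 1.800e+02 -1.000e-02  3.485e+01] F_e [-0.41 -0.14 -1.44] open 21.8 30.0
```

arm_command:
  steps:
    - {"translation": [0,-1,0],"rotation": [0,0,0],"claw": 10}
    - {"translation": [0,-2,0],"rotation": [0,0,0],"claw": 10}
    - {"translation": [0,-4,0],"rotation": [0,0,0],"claw": 10}
    - {"translation": [0,-5,0],"rotation": [0,0,0],"claw": 10}
    - {"translation": [0,-5,0],"rotation": [0,0,0],"claw": 10}

```text
clock: 13.85
tool_pos: [0.5502, 0.071, 0.0044]
orientation: [-180.0, 0.0, 34.9]
force: [-0.2, -1.0, -1.4]
opening: 0.0216
gripper_force: 30.0
```

```bash
python3 -c "
from h import *
st(4)"
```

```text
clock 14.0 tip_e mm [ 34.5 -25.1  33. ] yaw [ 1.800e+02 -1.000e-02  3.485e+01] F_e [-0.01 -0.35 -1.03] open 21.7 30.0
```

arm_command:
  steps:
    - {"translation": [0,-1,0],"rotation": [0,0,0],"claw": 10}
    - {"translation": [0,-2,0],"rotation": [0,0,0],"claw": 10}
    - {"translation": [0,-3,0],"rotation": [0,0,0],"claw": 10}
    - {"translation": [0,-4,0],"rotation": [0,0,0],"claw": 10}
    - {"translation": [0,-4,0],"rotation": [0,0,0],"claw": 10}

```text
clock: 14.5
tool_pos: [0.548, 0.0743, 0.0044]
orientation: [-180.0, 0.0, 34.9]
force: [0.7, 0.3, -1.8]
opening: 0.022
gripper_force: 30.0
```

```bash
python3 -c "
from h import *
st(5)"
```

```text
clock 14.7 tip_e mm [ 34.4 -21.1  32.9] yaw [-180.      0.     34.85] F_e [ 0.09 -0.01 -1.25] open 22.0 30.0
```

arm_command:
  steps:
    - {"translation": [0,-1,0],"rotation": [0,0,0],"claw": 10}
    - {"translation": [0,-2,0],"rotation": [0,0,0],"claw": 10}
    - {"translation": [0,-4,0],"rotation": [0,0,0],"claw": 10}
    - {"translation": [0,-5,0],"rotation": [0,0,0],"claw": 10}
    - {"translation": [0,-5,0],"rotation": [0,0,0],"claw": 10}

```text
clock: 15.2
tool_pos: [0.5451, 0.0785, 0.0044]
orientation: [180.0, -0.0, 34.9]
force: [0.3, 0.5, 0.1]
opening: 0.0218
gripper_force: 30.0
```

```bash
python3 -c "
from h import *
st(5)"
```

```text
clock 15.4 tip_e mm [ 34.5 -16.2  33. ] yaw [180.    -0.    34.85] F_e [ 0.24  0.05 -0.96] open 21.8 30.0
```

arm_command:
  steps:
    - {"translation": [0,-1,0],"rotation": [0,0,0],"claw": 10}
    - {"translation": [0,-2,0],"rotation": [0,0,0],"claw": 10}
    - {"translation": [0,-4,0],"rotation": [0,0,0],"claw": 10}
    - {"translation": [0,-5,0],"rotation": [0,0,0],"claw": 10}
    - {"translation": [0,-5,0],"rotation": [0,0,0],"claw": 10}

```text
clock: 15.9
tool_pos: [0.5423, 0.0826, 0.0044]
orientation: [180.0, -0.0, 34.9]
force: [0.8, 0.0, -0.3]
opening: 0.0219
gripper_force: 30.0
```

```bash
python3 -c "
from h import *
st(5)"
```

```text
clock 16.1 tip_e mm [ 34.4 -11.2  33. ] yaw [180.    -0.    34.85] F_e [ 0.39 -0.18 -1.26] open 21.8 30.0
```

arm_command:
  steps:
    - {"translation": [0,-1,0],"rotation": [0,0,0],"claw": 10}
    - {"translation": [0,-2,0],"rotation": [0,0,0],"claw": 10}
    - {"translation": [0,-4,0],"rotation": [0,0,0],"claw": 10}
    - {"translation": [0,-5,0],"rotation": [0,0,0],"claw": 10}
    - {"translation": [0,-5,0],"rotation": [0,0,0],"claw": 10}

```text
clock: 16.6
tool_pos: [0.5394, 0.0866, 0.0044]
orientation: [-180.0, 0.0, 34.9]
force: [-0.2, 0.4, -1.5]
opening: 0.0218
gripper_force: 30.0
```

```bash
python3 -c "
from h import *
st(5)"
```

```text
clock 16.8 tip_e mm [34.4 -6.1 33. ] yaw [-180.      0.     34.85] F_e [ 0.09  0.36 -1.34] open 21.8 30.0
```

arm_command:
  steps:
    - {"translation": [0,-1,0],"rotation": [0,0,0],"claw": 10}
    - {"translation": [0,-2,0],"rotation": [0,0,0],"claw": 10}
    - {"translation": [0,-4,0],"rotation": [0,0,0],"claw": 10}
    - {"translation": [0,-5,0],"rotation": [0,0,0],"claw": 10}
    - {"translation": [0,-5,0],"rotation": [0,0,0],"claw": 10}

```text
clock: 17.3
tool_pos: [0.5366, 0.0908, 0.0044]
orientation: [-180.0, -0.0, 34.9]
force: [-0.2, -0.0, -2.1]
opening: 0.0219
gripper_force: 30.0
```

```bash
python3 -c "
from h import *
st(5)"
```

```text
clock 17.5 tip_e mm [34.4 -1.1 33. ] yaw [180.    -0.    34.85] F_e [ 0.11  0.2  -1.09] open 22.0 30.0
```

arm_command:
  steps:
    - {"translation": [0,-1,0],"rotation": [0,0,0],"claw": 10}
    - {"translation": [0,-2,0],"rotation": [0,0,0],"claw": 10}
    - {"translation": [0,-4,0],"rotation": [0,0,0],"claw": 10}
    - {"translation": [0,-5,0],"rotation": [0,0,0],"claw": 10}
    - {"translation": [0,-5,0],"rotation": [0,0,0],"claw": 10}

```text
clock: 18.0
tool_pos: [0.5337, 0.0948, 0.0044]
orientation: [180.0, 0.0, 34.9]
force: [-0.2, -0.3, -1.3]
opening: 0.0217
gripper_force: 30.0
```

```bash
python3 -c "
from h import *
st(5)"
```

```text
clock 18.2 tip_e mm [34.4  3.9 33. ] yaw [180.     0.    34.85] F_e [-0.31 -0.05 -0.72] open 21.8 30.0
```

arm_command:
  steps:
    - {"translation": [-3,0,0],"rotation": [0,0,0],"claw": 10}
    - {"translation": [-6,0,0],"rotation": [0,0,0],"claw": 10}
    - {"translation": [-8,0,0],"rotation": [0,0,0],"claw": 10}
    - {"translation": [-10,0,0],"rotation": [0,0,0],"claw": 10}
    - {"translation": [-10,0,0],"rotation": [0,0,0],"claw": 10}

```text
clock: 18.7
tool_pos: [0.5258, 0.0891, 0.0046]
orientation: [180.0, -0.1, 34.8]
force: [2.2, 1.5, -1.9]
opening: 0.0217
gripper_force: 30.0
```

```bash
python3 -c "
from h import *
st(5)"
```

```text
clock 18.9 tip_e mm [24.7  3.8 33.1] yaw [ 1.7999e+02 -2.0000e-02  3.4850e+01] F_e [ 1.6  -0.41 -1.67] open 21.6 30.0
```

arm_command:
  steps:
    - {"translation": [-5,0,0],"rotation": [0,0,0],"claw": 10}
    - {"translation": [-12,0,0],"rotation": [0,0,0],"claw": 10}
    - {"translation": [-20,0,0],"rotation": [0,0,0],"claw": 10}
    - {"translation": [-27,0,0],"rotation": [0,0,0],"claw": 10}
    - {"translation": [-30,0,0],"rotation": [0,0,0],"claw": 10}

```text
clock: 19.4
tool_pos: [0.4999, 0.0712, 0.0044]
orientation: [-180.0, 0.0, 34.8]
force: [1.6, 1.0, -0.5]
opening: 0.0216
gripper_force: 30.0
```

```bash
python3 -c "
from h import *
st(4)"
```

```text
clock 19.55 tip_e mm [-6.1  3.7 33. ] yaw [-1.800e+02  3.000e-02  3.484e+01] F_e [ 0.98 -0.29 -1.35] open 21.8 30.0
```

arm_command:
  steps:
    - {"translation": [-5,0,0],"rotation": [0,0,0],"claw": 10}
    - {"translation": [-12,0,0],"rotation": [0,0,0],"claw": 10}
    - {"translation": [-19,0,0],"rotation": [0,0,0],"claw": 10}
    - {"translation": [-25,0,0],"rotation": [0,0,0],"claw": 10}
    - {"translation": [-28,0,0],"rotation": [0,0,0],"claw": 10}

```text
clock: 20.05
tool_pos: [0.4772, 0.0554, 0.0044]
orientation: [-180.0, 0.0, 34.8]
force: [3.2, 1.1, -1.1]
opening: 0.0216
gripper_force: 30.0
```

arm_command:
  steps:
    - {"translation": [-5,0,0],"rotation": [0,0,0],"claw": 10}
    - {"translation": [-10,0,0],"rotation": [0,0,0],"claw": 10}
    - {"translation": [-15,0,0],"rotation": [0,0,0],"claw": 10}
    - {"translation": [-16,0,0],"rotation": [0,0,0],"claw": 10}

```text
clock: 20.45
tool_pos: [0.4641, 0.0462, 0.0043]
orientation: [-180.0, 0.0, 34.8]
force: [1.1, -0.2, -0.5]
opening: 0.0221
gripper_force: 30.0
```

```bash
python3 - <<'E'
from h import *
np.set_printoptions(precision=4,suppress=True)
st(3)
o=ctrl.get_obs();im,d=ctrl.snapshot("wrist");np.save("pics/w8.npy",d);cv2.imwrite("pics/w8.png",im[:,:,::-1])
cv2.imwrite("pics/c8.png",im[:240,:,::-1])
w=cam("wrist",o);v,u=np.mgrid[0:240:2,0:560:2];px=np.c_[u.ravel(),v.ravel()];E=w2e(atd(w,px,d))
k=(E[:,2]>.045)&(E[:,2]<.058)&(abs(E[:,1])<.095)&(E[:,0]>-.06);print("drawer top x pct",np.percentile(E[k,0],[1,2,5,50]),k.sum())
E
```

```text
clock 20.55 tip_e mm [-50.    3.6  32.9] yaw [-180.      0.02   34.84] F_e [ 1.49 -0.32 -0.93] open 21.4 30.0
drawer top x pct [-0.0531 -0.053  -0.0522 -0.0456] 146
```

View pics/c8.png

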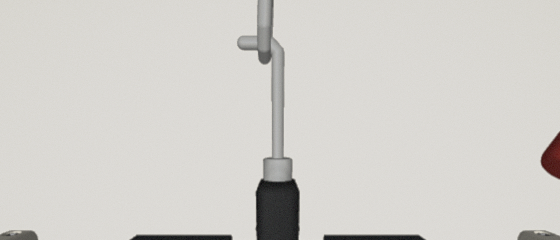

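The picture shows the ring (cols 259–271, rows 0–62) caught on the tip next to the rod, with the pin end at column 238. By geometry the drawer front is about 19 mm proud. To unhook, I'll centre the pin in the hole and then slide it right.

arm_command:
  steps:
    - {"translation": [3,0,0],"rotation": [0,0,0],"claw": 10}
    - {"translation": [6,0,0],"rotation": [0,0,0],"claw": 10}
    - {"translation": [8,0,0],"rotation": [0,0,0],"claw": 10}
    - {"translation": [8,0,0],"rotation": [0,0,0],"claw": 10}
    - {"translation": [8,2,0],"rotation": [0,0,0],"claw": 10}

```text
clock: 21.1
tool_pos: [0.4724, 0.0496, 0.0042]
orientation: [-180.0, 0.0, 34.9]
force: [-0.5, -0.5, -1.6]
opening: 0.0218
gripper_force: 30.0
```

arm_command:
  steps:
    - {"translation": [0,1,0],"rotation": [0,0,0],"claw": 10}
    - {"translation": [0,3,0],"rotation": [0,0,0],"claw": 10}
    - {"translation": [0,5,0],"rotation": [0,0,0],"claw": 10}
    - {"translation": [0,5,0],"rotation": [0,0,0],"claw": 10}

```text
clock: 21.5
tool_pos: [0.4755, 0.0453, 0.0044]
orientation: [180.0, -0.0, 34.8]
force: [0.3, -0.0, -1.3]
opening: 0.0217
gripper_force: 30.0
```

```bash
python3 - <<'E'
from h import *
st(4)
im,d=ctrl.snapshot("wrist");cv2.imwrite("pics/c9.png",im[:120,180:340,::-1].repeat(4,0).repeat(4,1))
E
```

```text
clock 21.65 tip_e mm [-41.7  -3.4  33. ] yaw [-180.      0.     34.84] F_e [ 0.02 -0.27 -1.02] open 21.8 30.0
```

View pics/c9.png

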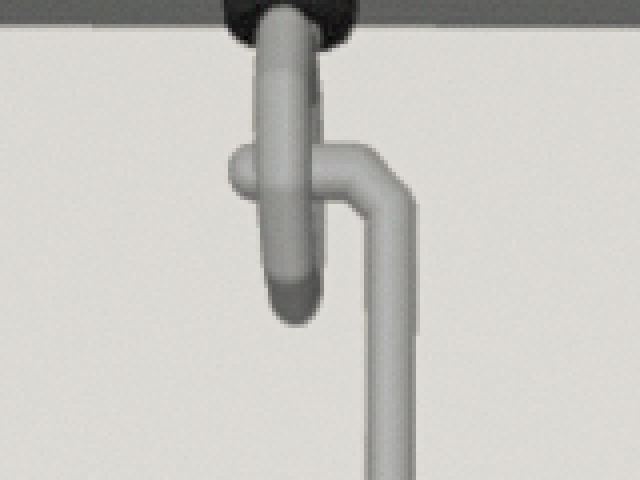

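The pin sits centred in the hole, with its end about 2 mm past the ring's left side, so I can slide straight to the right. The black bush and drawer front are at the top edge of the picture.

arm_command:
  steps:
    - {"translation": [0,4,0],"rotation": [0,0,0],"claw": 10}
    - {"translation": [0,9,0],"rotation": [0,0,0],"claw": 10}
    - {"translation": [0,16,0],"rotation": [0,0,0],"claw": 10}
    - {"translation": [0,24,0],"rotation": [0,0,0],"claw": 10}
    - {"translation": [0,24,0],"rotation": [0,0,0],"claw": 10}

```text
clock: 22.2
tool_pos: [0.4898, 0.025, 0.0043]
orientation: [180.0, -0.0, 34.8]
force: [0.2, 0.5, -1.2]
opening: 0.022
gripper_force: 30.0
```

```bash
python3 - <<'E'
from h import *
np.set_printoptions(precision=4,suppress=True)
st(3)
o=ctrl.get_obs();im,d=ctrl.snapshot("wrist");w=cam("wrist",o);E=w2e(atd(w,[(u,v) for v in (0,2,4,6) for u in (60,150,300)],d));print(E)
print(im[:14,150].mean(1).astype(int))
t=e2w([-.21,-.13,-.0140])[0];print(t,np.hypot(*t[:2]));go(t,YAW)
E
```

```text
clock 22.3 tip_e mm [-41.7 -27.8  32.8] yaw [-180.      0.01   34.79] F_e [ 0.05 -0.03 -1.  ] open 22.1 30.0
[[-0.0171  0.067   0.0147]
 [-0.0175  0.0209  0.0151]
 [-0.0175 -0.055   0.0151]
 [-0.0169  0.069   0.012 ]
 [-0.0175  0.0218  0.0129]
 [-0.0168 -0.0553  0.0109]
 [-0.0173  0.0701  0.0105]
 [-0.0175  0.0228  0.0105]
 [-0.0174 -0.0554  0.01  ]
 [-0.0172  0.072   0.0078]
 [-0.017   0.0244  0.0066]
 [-0.0149 -0.056   0.0006]]
[ 96  94  95  95  91  97 158 217 214 214 213 214 215 215]
[ 0.4901 -0.0777 -0.014 ] 0.49618194588646375
at [0.489  0.0256 0.0042] [-180.     0.    34.8] go [-58.1  85.4  18.3] [-0.    0.    0.02]
```

arm_command:
  steps:
    - {"translation": [-20,10,0],"rotation": [0,0,0],"claw": 10}
    - {"translation": [-45,25,0],"rotation": [0,0,0],"claw": 10}
    - {"translation": [-65,45,4],"rotation": [0,0,0],"claw": 10}
    - {"translation": [-65,45,10],"rotation": [0,0,0],"claw": 10}
    - {"translation": [-65,45,14],"rotation": [0,0,0],"claw": 10}

```text
clock: 22.85
tool_pos: [0.461, -0.0489, -0.0098]
orientation: [-180.0, -0.0, 34.8]
force: [0.6, 0.3, -1.2]
opening: 0.0221
gripper_force: 30.0
```

arm_command:
  steps:
    - {"translation": [0,0,1.5],"rotation": [0,0,0],"claw": 10}
    - {"translation": [0,0,3],"rotation": [0,0,0],"claw": 10}
    - {"translation": [0,0,4],"rotation": [0,0,0],"claw": 10}
    - {"translation": [0,0,4],"rotation": [0,0,0],"claw": 10}

```text
clock: 23.25
tool_pos: [0.4616, -0.0478, -0.0137]
orientation: [-180.0, 0.0, 34.9]
force: [0.4, 0.1, -1.7]
opening: 0.0219
gripper_force: 30.0
```

```bash
python3 - <<'E'
from h import *
st(4);print(ctrl.get_obs()["tool_pos"])
E
```

```text
clock 23.4 tip_e mm [-106.2  -72.4   15.1] yaw [ 1.800e+02 -1.000e-02  3.487e+01] F_e [-0.21  0.32 -1.27] open 21.6 30.0
[ 0.46165249 -0.04799115 -0.01355414]
```

Not yet touching the bench: 1 mm more, then release.

arm_command:
  steps:
    - {"translation": [0,0,0.6],"rotation": [0,0,0],"claw": 10}
    - {"translation": [0,0,1.2],"rotation": [0,0,0],"claw": 10}
    - {"translation": [0,0,1.2],"rotation": [0,0,0],"claw": 10}

```text
clock: 23.7
tool_pos: [0.4616, -0.0482, -0.0146]
orientation: [180.0, -0.0, 34.9]
force: [-1.4, 0.6, 4.0]
opening: 0.0217
gripper_force: 30.0
```

arm_command:
  steps:
    - {"translation": [0,0,0],"rotation": [0,0,0],"claw": 30}
    - {"translation": [0,0,0],"rotation": [0,0,0],"claw": 50}
    - {"translation": [0,0,0],"rotation": [0,0,0],"claw": 50}
    - {"translation": [0,0,0],"rotation": [0,0,0],"claw": 50}
    - {"translation": [0,0,0],"rotation": [0,0,0],"claw": 50}

```text
clock: 24.2
tool_pos: [0.4615, -0.0483, -0.0149]
orientation: [-180.0, 0.0, 34.8]
force: [-0.3, 0.8, -1.0]
opening: 0.0492
gripper_force: 0.0
```

arm_command:
  steps:
    - {"translation": [0,0,-10],"rotation": [0,0,0],"claw": 50}
    - {"translation": [0,0,-40],"rotation": [0,0,0],"claw": 50}
    - {"translation": [0,0,-80],"rotation": [0,0,0],"claw": 50}
    - {"translation": [0,0,-120],"rotation": [0,0,0],"claw": 50}
    - {"translation": [0,0,-150],"rotation": [0,0,0],"claw": 50}

```text
clock: 24.7
tool_pos: [0.462, -0.0482, 0.1386]
orientation: [179.9, -0.1, 34.9]
force: [0.7, -0.5, -0.1]
opening: 0.0498
gripper_force: 0.0
```

arm_command:
  steps:
    - {"translation": [0,0,0],"rotation": [0,0,0],"claw": 50}
    - {"translation": [0,0,0],"rotation": [0,0,0],"claw": 50}
    - {"translation": [0,0,0],"rotation": [0,0,0],"claw": 50}

```text
clock: 25.0
tool_pos: [0.4608, -0.0483, 0.1347]
orientation: [-180.0, 0.0, 34.8]
force: [-1.1, 0.8, -0.4]
opening: 0.0502
gripper_force: 0.0
```

```bash
python3 - <<'E'
from h import *
np.set_printoptions(precision=4,suppress=True)
o=ctrl.get_obs();im,d=ctrl.snapshot("wrist");w=cam("wrist",o);print(o["tool_pos"],o["force"],o["opening"])
v,u=np.mgrid[0:230,0:560];px=np.c_[u.ravel(),v.ravel()];P=atd(w,px,d);E=w2e(P)
g=im.mean(2)[px[:,1],px[:,0]]
k=(g<70)&(abs(px[:,0]-280)<60)&(P[:,2]<.04);print("dark handle",k.sum(),P[k].mean(0),np.percentile(P[k,2],[5,50,95]))
k=(P[:,2]>.009)&(P[:,2]<.022)&(g>70)&(abs(E[:,1]+.08)<.04)&(E[:,0]<-.08);print("rod",k.sum(),E[k].min(0),E[k].max(0))
k=(abs(E[:,1])<.09)&(E[:,2]>.015)&(E[:,2]<.05)&(E[:,0]>-.03)&(E[:,0]<.0);print("drawer front x",k.sum(),np.percentile(E[k,0],[5,50,95]) if k.sum() else 0)
E
```

```text
[ 0.4608 -0.0483  0.1347] [-1.1146  0.8201 -0.4492] 0.05019423725109636
dark handle 1452 [ 0.4687 -0.0419  0.0277] [0.0259 0.0278 0.0291]
rod 619 [-0.2327 -0.0969  0.0132] [-0.1042 -0.0695  0.0219]
drawer front x 0 0
```

```bash
python3 -c "
from plant import ctrl
print(ctrl.close_job())"
```

```text
the job is handed in; nothing more can be done
None
```

I caught the eye and drew the drawer out until its front stood about 18 mm proud of the hood's edge, then unhooked and laid the hook flat on the bench about 10 cm clear of the extractor. The job was handed in at about 25 s; my first grip missed and pressed on the hook's handle with about 19 N before the second held.

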